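Dock the tip box and lock it in

TASK

Without lifting or tipping it, slide the closed yellow tip box along the bench into the blue-backed docking bay, going round the beaker, the amber jar and the white tub without the box or the robot touching them, and keep pressing past the stiff sliding stop until it is fully home and you feel a firm push of about 20 N, without ramming it. Then lock it in with the orange plate with the black grip: set it over the two pins at the mouth of the bay so that both engage and it lies flat on the guides. Leave the green marker, the white comb and the blue tube rack where they are.

Things in the scene. Friction and masses are not known exactly. Their poses are not given: they have to be found in the camera images.
- dock: Docking bay, fixed. Origin on the bench where the docked box's centre goes; z up; open at its -y end, box enters along +y. Two aluminium guides 30 mm high along y: inner faces x = +-60 mm, outer +-85 mm, y = -110 to +70 mm. From there the mouth flares out to y = -150 mm, x = +-91 mm, 30 mm high. Blue rear block y = 82 to 110 mm, 45 mm high. No floor.
- stop: Black sliding stop of the bay, on two rods before the blue block: plate 100 mm wide, 38 mm high, on the dock's y axis. Moves with the box along dock +y against about 9 N of friction, 7 to 15 mm to its hard end, and stays where left. Its face is 50 mm to +y of its origin; the origin lies at dock y = 0 to 8 mm at the start, 15 mm at its end. First resistance is not yet home.
- pin0 (a point): Tip of the pin on the -x guide: at x -72.5, y -86, z 54 mm in the dock. Upright brass pin 8 mm thick, standing on the guide from z = 30 to 54 mm, its top 8 mm tapered.
- pin1 (a point): Tip of the same kind of pin on the +x guide: at x +72.5, y -86, z 54 mm in the dock.
- tipbox: Closed tip box, grey foot, yellow inside, clear lid, smooth sides, loose: 110 (its x) by 130 (its y) by 55 mm high, 0.3 to 0.65 kg. Origin: centre of its underside, z up. Too wide to grip; slides with 1 to 6 N of friction, unknown beforehand. Home: its origin on the dock's, its y along the dock's y (either way round), its end on the stop, the stop at its end; 5 mm of play to each guide.
- gate: Orange retaining plate, loose, 0.12 kg: 175 (its x) by 34 (its y) by 6 mm, black grip block 30 (x) by 20 mm (y) on its middle, z = 6 to 36 mm. Origin: centre of the underside, z up; starts flat on the bench, grip up. Locked: flat on the guides (underside at dock z = 30 mm), centre at dock x 0, y -86 mm, long side along dock x (either way round); 4 mm of room to a box fully home.
- hole0 (a point): Centre, at the underside, of one of the plate's two upright through holes, 11 mm wide, at x = -72.5 mm, y = 0 in the plate.
- hole1 (a point): The same for the other hole, at x = +72.5 mm, y = 0 in the plate.
- beaker: Clear glass beaker, fixed, not to be touched: at most 84 mm across, 85 mm high; origin at the centre of its underside. Beaker, jar and tub take three places in any order: one on the robot's side of the straight lane into the bay, two on its far side.
- jar: Amber jar with a blue cap, fixed, not to be touched: 84 mm across, 85 mm high; origin at the centre of its underside.
- tub: White tub with a red cap, fixed, not to be touched: 84 mm across, 75 mm high; origin at the centre of its underside.
- marker: Bystander: white pen with a green cap, 130 mm long along its x, 17 mm thick, loose; origin under its middle.
- comb: Bystander: flat white gel comb, 100 by 43 by 5 mm, loose; origin at the underside near its middle.
- tuberack: Bystander: blue tube rack, 100 (x) by 170 (y) by 45 mm high, loose; origin at the centre of its underside.
Not all that is in view belongs to the job. What is meant by the tipbox is not turquoise, and is the smaller of those in its own colour.

How it is judged:
On the way, in this order (a step that is already met when the one before it is completed fails the run):
1. the tip box is fully home in the bay, on the bench, and is being pressed against the stop with more than 12 N (y of tipbox in the frame of dock between -0.003 and 0.004 m and x of tipbox in the frame of dock between -0.008 and 0.008 m and angle between the y axis of tipbox and the y axis of dock, either way round below 0.08 rad and height (world z) of tipbox below 0.004 m and contact force between tipbox and dock above 12 N), for 0.1 s.
2. the plate lies flat on the guides, both pins through its holes, in front of the box (x of gate in the frame of dock between -0.004 and 0.004 m and y of gate in the frame of dock between -0.09 and -0.082 m and z of gate in the frame of dock between 0.027 and 0.033 m and angle between the x axis of gate and the x axis of dock, either way round below 0.05 rad and angle between gate's own z axis and vertical below 0.04 rad), for 0.2 s.
At the end, for the whole second after the job is handed in: The tip box stands on the bench fully home to 3 mm, having been pressed there with over 12 N, and along the bay (0.08 rad); the plate lies flat on the guides (height within 3 mm, tilt under 0.04 rad) with both pins through its holes (centre within 4 mm); both at rest and released (all of step 2 and y of tipbox in the frame of dock between -0.003 and 0.004 m and x of tipbox in the frame of dock between -0.008 and 0.008 m and angle between the y axis of tipbox and the y axis of dock, either way round below 0.08 rad and height (world z) of tipbox below 0.004 m and linear speed of each of tipbox, gate below 0.01 m/s); the robot touches nothing.
It fails at once if the beaker, jar or tub is touched by the box, the robot or anything else (contact force between any of beaker, jar, tub and anything else above 0.3 N).
It fails at once if the tip box is lifted more than 10 mm off the bench or tipped by more than 0.15 rad (height (world z) of tipbox above 0.01 m or angle between tipbox's own z axis and vertical above 0.15 rad).
It fails at once if the tip box is rammed against the bay with more than 45 N (contact force between tipbox and dock above 45 N).
It fails at once if the marker, the comb or the tube rack is moved by more than 20 mm (distance of any of marker, comb, tuberack from where it was at the start of the episode above 0.02 m).
It also fails if it takes over 72 s, if anything falls off the work surface, if the arm or the gripper's body presses on something with over 40 N, if the wrist force passes 120 N, or if a joint passes its speed limit or range.

ROBOT

A 7-joint arm with a two-finger parallel gripper is mounted at the origin on the work surface. World frame = base frame: x ahead of the robot, y to its left, z up, the work surface at z = 0. Lengths are in m, angles in rad, forces in N, time in s.
With the tool pointing down it reaches from about 0.425 to 0.825 m from the base axis. Payload 3.6 kg.
Tool frame: the origin (TCP) lies midway between the tips of the shut fingers; the grasp point (between the pads) lies 19 mm behind it; x points along the fingers, z is the direction in which the jaws open and shut, and the axes are right-handed (so a half turn about x gives the same grasp; the last joint's range is limited). The gripper opens to 93 mm and grips with 3 to 60 N. Pads are 15 mm wide; open, the fingers measure 128 mm over their backs; the gripper's body (75 mm by 188 mm) begins 65 mm behind the grasp point.
Start: joints at [-1.202, 0.615, -0.013, 1.423, 0.008, 1.103, -0.04], TCP at [0.25, 0.6, 0.219] pointing down, gripper open.
Joint ranges: [-3.12, 3.12], [-0.3, 2.06], [-1.34, 1.32], [0.26, 2.42], [-1.36, 4.5], [0.01, 1.98], [-2.84, 2.84]. Speed limits (rad/s): [2.79, 2.79, 3.14, 3.14, 3.14, 3.14, 3.14].

INTERFACE

Orientations are given as a unit quaternion [w, x, y, z].
In Python, from bench import bot, vision gives the robot as it stands.
- The arm moves only by the shell command python3 -m creep 'ROWS' [FORCE]. ROWS is JSON, a list of rows, each a list of 3 entries, a list of its own where there are three numbers: the shift along the tool's x, y, z scaled (see below), then the turn, a rotation vector about the tool's x, y, z scaled (see below), then the gripper's target within -1 to 1 (fully open at 1, half-way at 0, shut at -1). In form: [[[dx, dy, dz], [wx, wy, wz], jaw], ...]. A call has exactly 10 rows; each row shifts and turns the pose as measured when the row begins, along the tool's axes as they then stand; what a row does not reach is not made up. The controller multiplies each number of a shift by 25 cm and each number of a turn by 180 degrees. A row lasts 1/8 s, in which the tool goes at most 62.5 mm and 10.7 degrees, less where a joint would pass 70% of its speed; a pose out of reach is approached as far as the arm can. A call with a number of a shift or a turn outside -1 to 1 is refused whole. A call with a gripper value outside its range is refused whole. The fingers move at their own pace and stop on an object; FORCE is the grip in N (left out, the last holds). Time passes only in rows, so rows that do not move let the fingers close, or fill a call up. It gives the time, the measured TCP pose, the force and the opening at its end, in the units of the state.
- bot.observe(): the state, without advancing time (a new reading comes with each control period).
- vision.read_camera(name): name is "scene" or "side" or "wrist"; returns a dict with "pixels" (400x640x3 uint8, blue, green, red), "vertical_fov" (degrees; the focal length in pixels is half the picture's height over the tangent of half this angle, whatever the lens; pixels are square), "cx", "cy" (the principal point, pixels), "R" (3x3) and "t" (3): a world point X has camera coordinates R X + t. Camera axes: x right, y down, z forward; pixel columns grow to the right and rows downward; lengths in m; the calibration is good to about 2 mm. A picture is of the moment at which its call begins. There is no depth.
- bot.close_job(): hands the job in, once; it reports no verdict.
The state is a dict: "time": time; "joint_positions": joint angles; "qd": joint speeds; "joint_torque": joint torques, N m; "position": TCP position; "eef_rot": TCP orientation; "force": force on the tool from outside, world axes, zero at the start; "wrist_torque": the same for the moment, N m; "gripper_width": opening from 0.0 (shut) to 1.0 (fully open).
Only numpy, scipy, OpenCV 4.12 (cv2) and the standard library are available. Lean on these libraries where they do the work, as an engineer would, in place of code of your own. Each camera call takes 0.05 s, during which the arm holds its last target. There are 200 camera calls.

## Working session

There is one attempt and no reset: what is moved stays moved. The work goes in short steps, Python scripts to look and compute and a shell command to move; the robot and the scene stay as the last step left them, time stands still between calls to the robot, and variables do not carry over. Pictures are saved under pics/ and viewed, about 8 in all and at most 12, crops included, and the job is handed in when it is done.

```bash
ls; mkdir -p pics; cat > h.py <<'E'
import numpy as np, cv2
from bench import bot, vision
def cam(n):
    return vision.read_camera(n)
def save(c,f): cv2.imwrite('pics/'+f,c['pixels'])
E
python3 - <<'E'
from h import *
import pickle
for n in ('scene','side','wrist'):
    c=cam(n); pickle.dump(c,open(n+'.pkl','wb')); save(c,n+'0.png')
    C=-np.array(c['R']).T@np.array(c['t']); print(n,c['vertical_fov'],c['cx'],c['cy'],C.round(3),np.array(c['R']).round(3).tolist())
s=bot.observe(); print(s)
E
```

```text
pics
scene 51.059500756396446 329.8698712849559 194.42084501227902 [0.92  0.464 0.954] [[-0.792, 0.61, -0.005], [0.494, 0.636, -0.593], [-0.358, -0.472, -0.806]]
side 46.71660388879436 321.56418943396915 190.4758452991877 [-0.058 -0.92   1.315] [[0.83, -0.558, 0.008], [-0.428, -0.646, -0.632], [0.357, 0.521, -0.775]]
wrist 66.18316818133954 318.2647806842302 198.5499751988858 [0.174 0.631 0.383] [[0.384, 0.923, -0.003], [0.884, -0.367, 0.289], [0.266, -0.114, -0.957]]
{'time': 0.15, 'joint_positions': array([-1.2024934 ,  0.6157017 , -0.01260718,  1.42450873,  0.00812629,
        1.10339859, -0.04042972]), 'qd': array([-9.87300088e-05, -3.06940845e-03, -7.93350089e-04, -5.92670505e-03,
        1.06520704e-03, -4.47255085e-05, -1.33703640e-04]), 'joint_torque': array([ 8.81439137e-04, -4.59347284e+01,  2.09463104e-01, -1.65941137e+01,
       -6.11104793e-02,  1.81414856e-02,  1.44630080e-04]), 'position': array([0.24977482, 0.59944606, 0.21775163]), 'eef_rot': array([ 0.58777384, -0.39263884,  0.588912  ,  0.39184093]), 'force': array([-0.75431402,  0.08935397, -0.57857877]), 'wrist_torque': array([ 0.04530507,  0.01126319, -0.00115112]), 'gripper_width': 0.9989676419964685}
```

View pics/scene0.png

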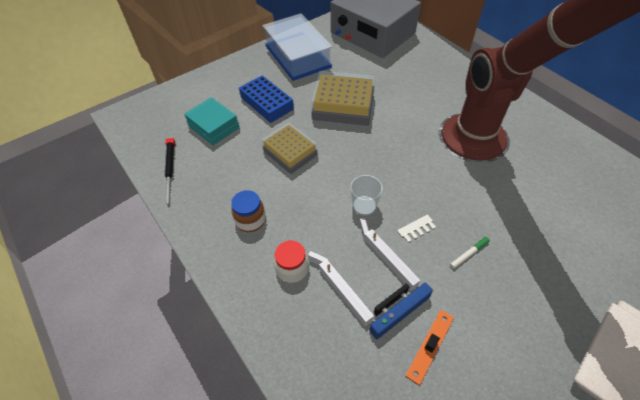

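View pics/side0.png

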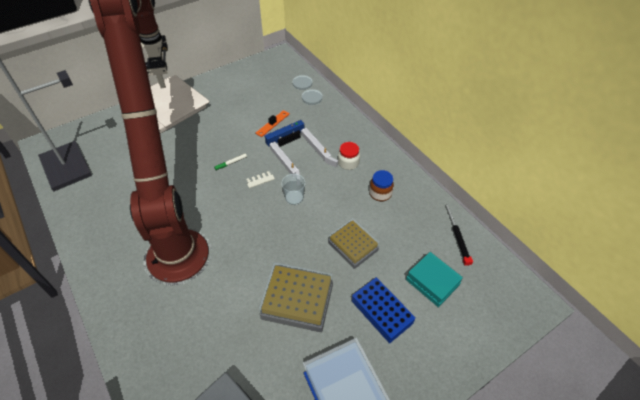

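The scene view has two yellow boxes, a small one at (290,147) and a larger one at (343,97), plus a turquoise box at (212,120). The tipbox is the small one; in the side view it is at (353,243). The dock has its mouth toward the beaker (366,195), the tub (291,262) and the jar (248,210). The gate is at (431,345). Next I'll make enlarged crops.

```bash
cat >> h.py <<'E'
def crop(img,x0,x1,y0,y1,k,f,step=10):
    im=cv2.resize(img[y0:y1,x0:x1],None,fx=k,fy=k,interpolation=cv2.INTER_CUBIC)
    for x in range(x0-x0%step+step,x1,step):
        X=int((x-x0+.5)*k); cv2.line(im,(X,0),(X,6 if x%50 else 14),(0,0,255),1)
        if x%20==0: cv2.putText(im,str(x),(X-10,24),0,.35,(0,0,255),1)
    for y in range(y0-y0%step+step,y1,step):
        Y=int((y-y0+.5)*k); cv2.line(im,(0,Y),(6,Y),(0,0,255),1)
        if y%20==0: cv2.putText(im,str(y),(8,Y+4),0,.35,(0,0,255),1)
    cv2.imwrite('pics/'+f,im)
def ray(c,u,v):
    f=200/np.tan(np.radians(c['vertical_fov'])/2); R=np.array(c['R'])
    return -R.T@np.array(c['t']), R.T@np.array([(u-c['cx'])/f,(v-c['cy'])/f,1])
def onz(c,u,v,z):
    C,d=ray(c,u,v); return C+d*(z-C[2])/d[2]
def tri(*obs):
    A=np.zeros((3,3));b=np.zeros(3)
    for c,u,v in obs:
        C,d=ray(c,u,v); d=d/np.linalg.norm(d); P=np.eye(3)-np.outer(d,d); A+=P;b+=P@C
    return np.linalg.solve(A,b)
def proj(c,X):
    f=200/np.tan(np.radians(c['vertical_fov'])/2); p=np.array(c['R'])@np.array(X)+np.array(c['t'])
    return p[:2]/p[2]*f+[c['cx'],c['cy']]
E
python3 - <<'E'
from h import *
import pickle
L=lambda n: pickle.load(open(n+'.pkl','rb'))['pixels']
crop(L('scene'),300,465,215,385,3.5,'s_dock.png')
crop(L('scene'),225,390,120,285,3.5,'s_box.png')
crop(L('side'),225,400,105,270,3.5,'d_all.png')
E
```

```text
(no output)
```

View pics/s_dock.png

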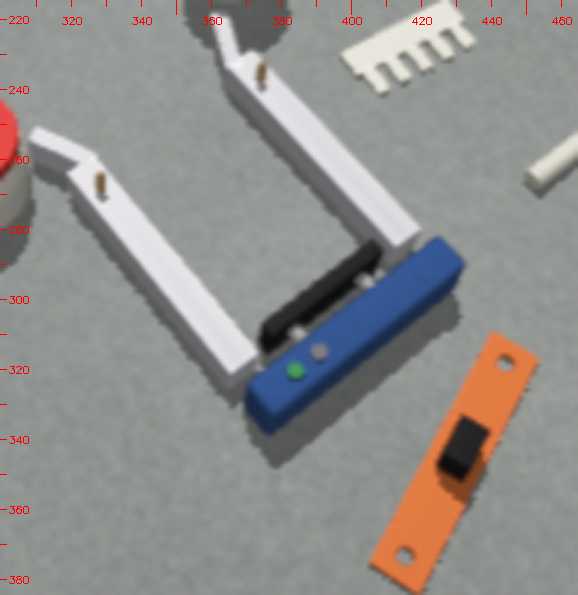

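View pics/s_box.png

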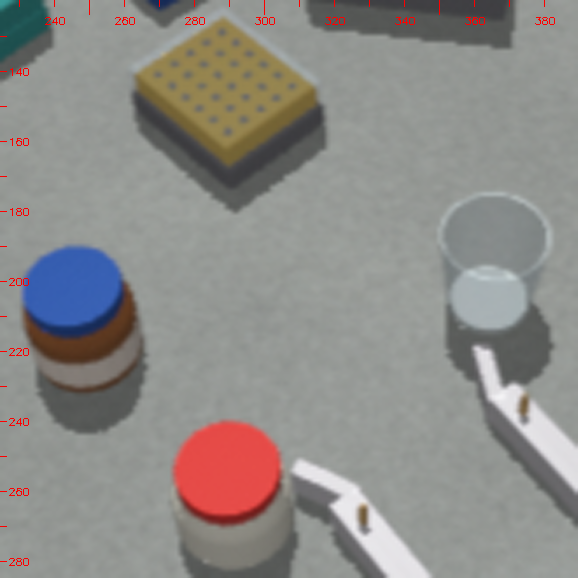

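View pics/d_all.png

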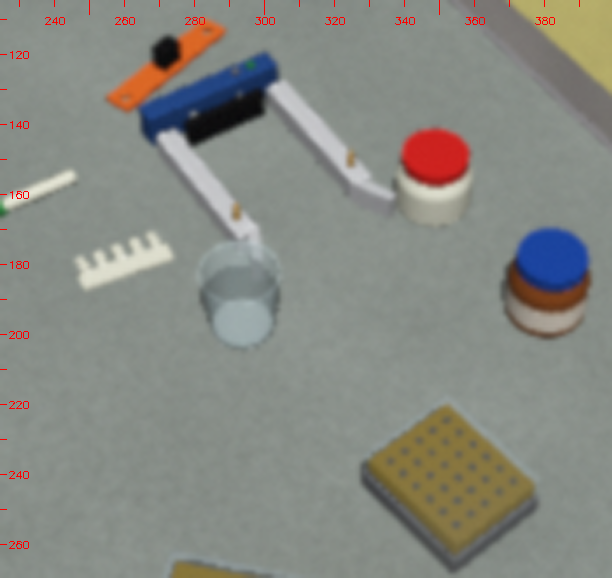

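In the crops, the pin tips are at scene (328.1,264.2) and (374.1,232.8), and side (324.5,147.9) and (291.9,163.1). The gate holes are at scene (444.1,317.9) and (415.2,373.4). The tipbox's foot corners are at scene (290.8,173.2), (263.9,149.5) and (317.4,154.4). This is the small non-turquoise yellow box, so the choice holds.

```bash
cat > m.py <<'E'
from h import *
import pickle
S,D=[pickle.load(open(n+'.pkl','rb')) for n in ('scene','side')]
np.set_printoptions(precision=4,suppress=True)
p=lambda *a: print(*a)
for n,a,b in [('pinL',(328.1,264.2),(324.5,147.9)),('pinR',(374.1,232.8),(291.9,163.1)),
 ('holeA',(444.1,317.9),(283.9,113.4)),('holeB',(415.2,373.4),(260.5,133.4)),
 ('jar',(245.4,202.4),(382.2,178.2)),('tub',(289.6,253.2),(349.1,149.1)),('beakrim',(366.2,187.2),(292.8,182.2)),('beakbase',(364.2,204.6),(293.9,197.1))]:
    p(n,tri((S,*a),(D,*b)))
for n,z,a,b in [('pinL',.054,(328.1,264.2),(324.5,147.9)),('pinR',.054,(374.1,232.8),(291.9,163.1)),('hA',.006,(444.1,317.9),(283.9,113.4)),('hB',.006,(415.2,373.4),(260.5,133.4))]: p(n,onz(S,*a,z),onz(D,*b,z))
print('box S'); 
for u in [(290.8,173.2),(263.9,149.5),(317.4,154.4)]: p(onz(S,*u,0))
print('box D')
for u in [(354.5,267.6),(327.9,243.6),(377.9,248.2)]: p(onz(D,*u,0))
E
python3 m.py
```

```text
pinL [0.649  0.0962 0.0521]
pinR [0.505  0.0978 0.052 ]
holeA [0.5763 0.3384 0.0949]
holeB [ 0.5791  0.4116 -0.0965]
jar [ 0.7188 -0.1612  0.0799]
tub [0.7103 0.0249 0.0718]
beakrim [ 0.4455 -0.0063  0.0845]
beakbase [ 0.4449 -0.0078  0.003 ]
pinL [0.649  0.0974 0.054 ] [0.6486 0.0943 0.054 ]
pinR [0.5054 0.0989 0.054 ] [0.5045 0.0959 0.054 ]
hA [0.5063 0.3503 0.006 ] [0.6465 0.395  0.006 ]
hB [0.6443 0.3964 0.006 ] [0.5053 0.3434 0.006 ]
box S
[ 0.5395 -0.2264  0.    ]
[ 0.5517 -0.3547  0.    ]
[ 0.4338 -0.2377  0.    ]
box D
[ 0.4574 -0.3615  0.    ]
[ 0.4375 -0.2385  0.    ]
[ 0.5659 -0.3456  0.    ]
```

```bash
cat >> h.py <<'E'
from scipy.spatial.transform import Rotation as Ro
def axes(s=None):
    s=s or bot.observe(); q=s['eef_rot']; return Ro.from_quat([q[1],q[2],q[3],q[0]])
def go(P,yaw=None):
    """print shift units to world P from here, and the turn units for tool z at world yaw (deg), x down"""
    s=bot.observe(); R=axes(s)
    print('t',round(s['time'],2),'pos',s['position'].round(4),'F',s['force'].round(1),'w',round(s['gripper_width'],3))
    M=R.as_matrix(); print('toolaxes x',M[:,0].round(3),'y',M[:,1].round(3),'z',M[:,2].round(3),'yaw z',round(np.degrees(np.arctan2(M[1,2],M[0,2])),2))
    if P is not None: print('shift units',(M.T@(np.array(P)-s['position'])/.25).round(3))
    if yaw is not None:
        a=np.radians(yaw); z=np.array([np.cos(a),np.sin(a),0]); x=np.array([0,0,-1.]); T=Ro.from_matrix(np.c_[x,np.cross(z,x),z])
        print('turn units',((R.inv()*T).as_rotvec()/np.pi).round(4))
E
python3 - <<'E'
from h import *
import pickle
S,D=[pickle.load(open(n+'.pkl','rb')) for n in ('scene','side')]
np.set_printoptions(precision=3,suppress=True)
print('bigS',onz(S,343,110,0),'bigD',onz(D,297,305,0),'rackS',onz(S,268,110,0),'rackD',onz(D,385,315,0))
# guide inner top edges (z=.03) scene: -x guide, +x guide
g=lambda X,Y:(300+X/3.5-.5,215+Y/3.5-.5)
for n,a,b in [('-x in',(228,70),(390,248)),('-x out',(258,52),(420,232)),('+x in',(95,157),(262,350)),('+x out',(70,175),(232,373))]:
    A,B=onz(S,*g(*a),.03),onz(S,*g(*b),.03); print(n,A,B,np.degrees(np.arctan2(*(B-A)[:2])))
go([.55,.25,.22],90); go([.55,.25,.22],-90)
E
```

```text
bigS [ 0.249 -0.344  0.   ] bigD [ 0.234 -0.368  0.   ] rackS [ 0.446 -0.497  0.   ] rackD [ 0.437 -0.543  0.   ]
-x in [0.517 0.078 0.03 ] [0.521 0.251 0.03 ] 1.3361868739992737
-x out [0.489 0.08  0.03 ] [0.497 0.255 0.03 ] 2.3700022865442043
+x in [0.637 0.075 0.03 ] [0.636 0.251 0.03 ] -0.33837572783410946
+x out [0.659 0.075 0.03 ] [0.661 0.251 0.03 ] 0.5998774482622573
t 0.15 pos [0.25  0.599 0.218] F [-0.8  0.1 -0.6] w 0.999
toolaxes x [-0.001 -0.002 -1.   ] y [-0.923  0.385 -0.   ] z [ 0.385  0.923 -0.002] yaw z 67.38
shift units [-0.007 -1.646 -0.828]
turn units [-0.126 -0.001 -0.   ]
t 0.15 pos [0.25  0.599 0.218] F [-0.8  0.1 -0.6] w 0.999
toolaxes x [-0.001 -0.002 -1.   ] y [-0.923  0.385 -0.   ] z [ 0.385  0.923 -0.002] yaw z 67.38
shift units [-0.007 -1.646 -0.828]
turn units [ 0.874 -0.     0.001]
```

```bash
python3 -m creep '[[[0,0,0],[-0.053,0,0],0],[[0,0,0],[-0.053,0,0],0],[[0,0,0],[-0.053,0,0],0],[[0,-0.13,-0.21],[0,0,0],0],[[0,-0.13,-0.21],[0,0,0],0],[[0,-0.13,-0.21],[0,0,0],0],[[0,-0.13,-0.21],[0,0,0],0],[[0,-0.13,-0.21],[0,0,0],0],[[0,-0.13,-0.21],[0,0,0],0],[[0,-0.13,-0.21],[0,0,0],0]]' 20; python3 -c "
from h import *
go([.5,-.1,.22],96)"
```

```text
time: 1.4
position: [0.5204, 0.2621, 0.2135]
eef_rot: [0.463, -0.532, 0.467, 0.533]
force: [0.1, 0.3, 0.1]
gripper_width: 0.503
t 1.4 pos [0.5204 0.2621 0.2135] F [0.1 0.3 0.1] w 0.503
toolaxes x [-0.006 -0.004 -1.   ] y [-0.991 -0.135  0.007] z [-0.135  0.991 -0.003] yaw z 97.77
shift units [-0.02   0.277 -1.424]
turn units [ 0.0098 -0.001  -0.0021]
```

```bash
python3 -c "
from h import *
import pickle
c=cam('wrist');pickle.dump(c,open('w1.pkl','wb'));save(c,'w1.png')"
python3 -m creep '[[[0,0.03,-0.22],[0,0,0],0],[[0,0.03,-0.22],[0,0,0],0],[[0,0.03,-0.22],[0,0,0],0],[[0,0.03,-0.22],[0,0,0],0],[[0,0.03,-0.22],[0,0,0],0],[[0,0.03,-0.22],[0,0,0],0],[[0,0.03,-0.22],[0,0,0],0],[[0,0.03,-0.22],[0,0,0],0],[[0,0,0],[0.01,0,0],0],[[0,0,0],[0,0,0],0]]'; python3 -c "
from h import *
import pickle
go([.42,-.29,.22],96)
c=cam('wrist');pickle.dump(c,open('w2.pkl','wb'));save(c,'w2.png')
for P in [(.497,-.294,0),(.577,.097,.054)]: print(proj(c,P), proj(pickle.load(open('w1.pkl','rb')),P))"
```

```text
time: 2.7
position: [0.5185, -0.202, 0.2157]
eef_rot: [-0.475, 0.522, -0.484, -0.518]
force: [-0.1, -0.3, 0.7]
gripper_width: 0.501
t 2.7 pos [ 0.5185 -0.202   0.2157] F [-0.1 -0.3  0.7] w 0.501
toolaxes x [-0.003 -0.013 -1.   ] y [-0.997 -0.081  0.004] z [-0.081  0.997 -0.012] yaw z 94.62
shift units [-0.012  0.421 -0.319]
turn units [-0.0077 -0.004  -0.0014]
[248.10618292 151.05201058] [-147.33413708   92.08599651]
[572.21325991 254.1491822 ] [166.34762598 214.0911254 ]
```

View pics/w2.png

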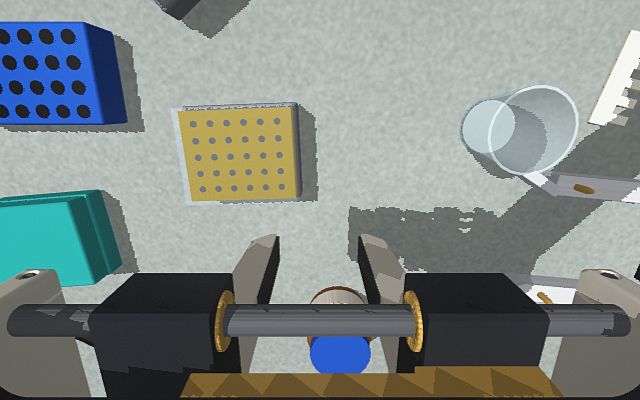

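View pics/w1.png

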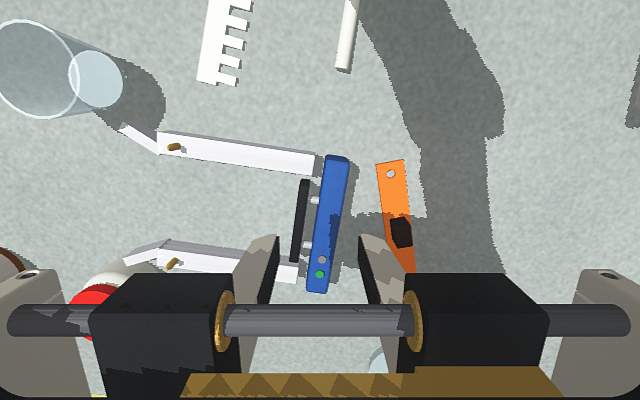

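Wrist view w2 shows the yellow box, with lid corners at about (298,103), (300,200), (173,112) and (183,206). It also shows pin tips near (593,190) and (550,303). View w1 shows pin tips at (168,149) and (167,267), and one gate hole at (391,174).

```bash
python3 - <<'E'
from h import *
import pickle
S,D,A,B=[pickle.load(open(n+'.pkl','rb')) for n in ('scene','side','w1','w2')]
np.set_printoptions(precision=4,suppress=True)
print('pin0',tri((S,374.1,232.8),(D,291.9,163.1),(A,168,149),(B,593,190)),onz(A,168,149,.054),onz(B,593,190,.054))
print('pin1',tri((S,328.1,264.2),(D,324.5,147.9),(A,167,267)),onz(A,167,267,.054),onz(B,550,303,.054))
print('hole-',tri((S,444.1,317.9),(D,260.5,133.4),(A,391,174)),onz(A,391,174,.006))
print('hole+',tri((S,415.2,373.4),(D,283.9,113.4)))
for u in [(298,103),(300,200),(173,112),(183,206)]: print('lid',onz(B,*u,.055))
# box model fit: project 8 corners for the estimate
for n,c in (('S',S),('D',D),('B',B)):
    a=np.radians(6);ex=np.array([np.cos(a),np.sin(a),0]);ey=np.array([-ex[1],ex[0],0]);o=np.array([.497,-.294,0])
    print(n,[proj(c,o+i*.055*ex+j*.065*ey+[0,0,z]).round(0).tolist() for z in (0,.055) for i,j in ((-1,-1),(1,-1),(1,1),(-1,1))])
E
```

```text
pin0 [0.5033 0.0977 0.0514] [0.5032 0.099  0.054 ] [0.4997 0.0951 0.054 ]
pin1 [0.6481 0.0959 0.0509] [0.6439 0.0976 0.054 ] [0.6438 0.0909 0.054 ]
hole- [0.5063 0.3498 0.0021] [0.5059 0.3504 0.006 ]
hole+ [0.6455 0.3957 0.0063]
lid [ 0.4354 -0.2315  0.055 ]
lid [ 0.538  -0.2228  0.055 ]
lid [ 0.4547 -0.3593  0.055 ]
lid [ 0.5563 -0.3535  0.055 ]
S [[290.0, 133.0], [262.0, 151.0], [290.0, 175.0], [317.0, 155.0], [288.0, 120.0], [260.0, 138.0], [288.0, 162.0], [317.0, 143.0]]
D [[353.0, 270.0], [378.0, 251.0], [351.0, 226.0], [327.0, 243.0], [354.0, 261.0], [379.0, 242.0], [352.0, 217.0], [327.0, 234.0]]
B [[190.0, 106.0], [202.0, 195.0], [302.0, 193.0], [298.0, 103.0], [168.0, 106.0], [184.0, 208.0], [299.0, 206.0], [294.0, 103.0]]
```

```bash
python3 -m creep '[[[0,0,0],[0.029,-0.004,-0.001],0.6],[[0,0.16,-0.12],[0,0,0],0.6],[[0,0.16,-0.12],[0,0,0],0.6],[[0,0.16,-0.12],[0,0,0],0.6],[[0,0,0],[0,0,0],0.6],[[0.15,0,0],[0,0,0],0.6],[[0.15,0,0],[0,0,0],0.6],[[0.15,0,0],[0,0,0],0.6],[[0.1,0,0],[0,0,0],0.6],[[0,0,0],[0,0,0],0.6]]'; python3 -c "
from h import *
go([.41,-.29,.028],89.4)"
```

```text
time: 4.0
position: [0.4081, -0.2751, 0.0759]
eef_rot: [-0.497, 0.508, -0.49, -0.505]
force: [-0.5, 0.1, 0.4]
gripper_width: 0.8
t 4.0 pos [ 0.4081 -0.2751  0.0759] F [-0.5  0.1  0.4] w 0.8
toolaxes x [ 0.01   0.004 -1.   ] y [-1.    -0.026 -0.01 ] z [-0.026  1.     0.004] yaw z 91.47
shift units [ 0.191 -0.004 -0.061]
turn units [0.0115 0.0014 0.0031]
```

```bash
python3 -m creep '[[[0.1,0,-0.03],[0.0115,0.001,0.003],0.6],[[0.09,0,-0.03],[0,0,0],0.6],[[0,0,0],[0,0,0],0.6],[[0,-0.03,0],[0,0,0],0.6],[[0,-0.03,0],[0,0,0],0.6],[[0,-0.03,0],[0,0,0],0.6],[[0,-0.03,0],[0,0,0],0.6],[[0,-0.03,0],[0,0,0],0.6],[[0,-0.03,0],[0,0,0],0.6],[[0,-0.03,0],[0,0,0],0.6]]'; python3 -c "
from h import *
go([.51,-.292,.028],89.4)"
```

```text
time: 5.25
position: [0.4673, -0.286, 0.034]
eef_rot: [0.502, -0.499, 0.5, 0.499]
force: [-4.0, 1.0, 1.2]
gripper_width: 0.8
t 5.25 pos [ 0.4673 -0.286   0.034 ] F [-4.   1.   1.2] w 0.8
toolaxes x [ 0.002  0.001 -1.   ] y [-1.     0.003 -0.002] z [0.003 1.    0.001] yaw z 89.84
shift units [ 0.024 -0.171 -0.024]
turn units [0.0024 0.0004 0.0006]
```

```bash
python3 -m creep '[[[0.01,-0.03,0],[0.002,0,0],0.6],[[0.01,-0.03,0],[0,0,0],0.6],[[0,-0.03,0],[0,0,0],0.6],[[0,-0.03,0],[0,0,0],0.6],[[0,-0.025,0],[0,0,0],0.6],[[0,0,0],[0,0,0],0.6],[[0,0,0],[0,0,0],0.6],[[0,0,0],[0,0,0],0.6],[[0,0,0],[0,0,0],0.6],[[0,0,0],[0,0,0],0.6]]'; python3 - <<'E'
from h import *
import pickle
go([.51,-.292,.028],89.4)
for n in ('scene','side'):
    c=cam(n);pickle.dump(c,open(n+'2.pkl','wb'))
S,D=[pickle.load(open(n+'2.pkl','rb'))['pixels'] for n in ('scene','side')]
# montage of two crops
a=cv2.resize(S[110:210,220:330],None,fx=3.5,fy=5.25/1.5,interpolation=2); b=cv2.resize(D[205:305,310:420],None,fx=3.5,fy=3.5,interpolation=2)
cv2.imwrite('pics/m2.png',np.hstack([a,b]))
E
```

```text
time: 6.5
position: [0.5045, -0.2872, 0.029]
eef_rot: [0.503, -0.496, 0.503, 0.497]
force: [-2.7, -0.4, 1.0]
gripper_width: 0.8
t 6.5 pos [ 0.5045 -0.2872  0.029 ] F [-2.7 -0.4  1. ] w 0.8
toolaxes x [-0.001  0.001 -1.   ] y [-1.     0.012  0.001] z [0.012 1.    0.001] yaw z 89.31
shift units [ 0.004 -0.022 -0.019]
turn units [-0.0005  0.0004 -0.0003]
```

View pics/m2.png

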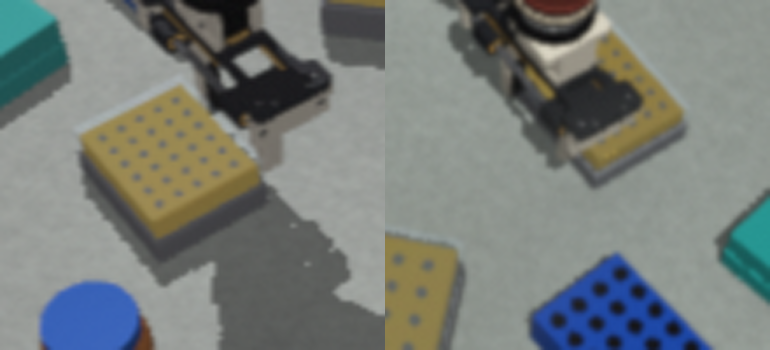

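Box foot corners: scene (266.1,183.2), (244.1,158.6), (295.2,166.6); side (370.1,257.6), (395.5,239.4).

```bash
python3 - <<'E'
from h import *
import pickle
S,D=[pickle.load(open(n+'2.pkl','rb')) for n in ('scene','side')]
for u in [(266.1,183.2),(244.1,158.6),(295.2,166.6)]: print(onz(S,*u,0).round(4))
for u in [(370.1,257.6),(395.5,239.4)]: print(onz(D,*u,0).round(4))
E
```

```text
[ 0.617  -0.2394  0.    ]
[ 0.6188 -0.36    0.    ]
[ 0.5149 -0.2393  0.    ]
[ 0.5222 -0.3599  0.    ]
[ 0.6371 -0.3512  0.    ]
```

```bash
python3 -m creep '[[[0,-0.02,0],[0,0,0],0.6],[[0,0,0],[0,0,0],0.6],[[0,0.1,0],[0,0,0],0.6],[[0,0.1,0],[0,0,0],0.4],[[-0.12,0,0],[-0.055,0,0],0.2],[[-0.12,0,0],[-0.055,0,0],0.2],[[-0.12,0,0],[-0.055,0,0],0.2],[[0,0,0],[-0.055,0,0],0.2],[[0,0,0],[-0.055,0,0],0.2],[[0,0,0],[-0.055,0,0],0.2]]'; python3 -c "
from h import *
go([.575,-.40,.12],179.4);print(bot.observe()['joint_positions'].round(2))"
```

```text
time: 7.85
position: [0.4753, -0.2872, 0.1269]
eef_rot: [-0.178, 0.697, -0.178, -0.671]
force: [0.7, -0.5, -0.3]
gripper_width: 0.602
t 7.85 pos [ 0.4753 -0.2872  0.1269] F [ 0.7 -0.5 -0.3] w 0.602
toolaxes x [ 0.036 -0.01  -0.999] y [-0.486 -0.874 -0.009] z [-0.873  0.486 -0.036] yaw z 150.88
shift units [ 0.046  0.201 -0.566]
turn units [-0.1584 -0.0119  0.    ]
[ 0.77  0.59 -0.39  1.83  0.31  0.74  2.84]
```

```bash
python3 -m creep '[[[0,0,0],[0.058,0,0],0.2],[[0,0,0],[0.058,0,0],0.2],[[0,0,0],[0.058,0,0],0.2],[[0,0,0],[0.058,0,0],0.2],[[0,0,0],[0.058,0,0],0.2],[[0,0,0],[0.058,0,0],0.2],[[0,0,0],[0.058,0,0],0.2],[[0,0,0],[0.058,0,0],0.2],[[0,0,0],[0.058,0,0],0.2],[[0,0,0],[0.058,0,0],0.2]]'; python3 -c "
from h import *
go([.574,-.40,.12],-.6);print(bot.observe()['joint_positions'].round(2))"
```

```text
time: 9.1
position: [0.4969, -0.2884, 0.1341]
eef_rot: [0.681, -0.279, 0.631, 0.245]
force: [-0.4, 0.2, 0.2]
gripper_width: 0.601
t 9.1 pos [ 0.4969 -0.2884  0.1341] F [-0.4  0.2  0.2] w 0.601
toolaxes x [ 0.082 -0.019 -0.996] y [-0.687  0.724 -0.071] z [0.722 0.69  0.047] yaw z 43.69
shift units [ 0.09  -0.531 -0.088]
turn units [0.2454 0.0227 0.0156]
[ 0.41  0.56  0.13  1.83 -0.15  0.68  1.4 ]
```

```bash
python3 -m creep '[[[0,0,0],[0.059,0.006,0.004],0.2],[[0,0,0],[0.059,0.006,0.004],0.2],[[0,0,0],[0.059,0.006,0.004],0.2],[[0,0,0],[0.059,0.006,0.004],0.2],[[0,0,0],[0.01,0,0],0.2],[[0,-0.15,0.1],[0,0,0],0.2],[[0,-0.15,0.1],[0,0,0],0.2],[[0,-0.15,0.1],[0,0,0],0.2],[[0,0,0],[0,0,0],0.2],[[0,0,0],[0,0,0],0.2]]'; python3 -c "
from h import *
go([.574,-.40,.03],-.6);print(bot.observe()['joint_positions'].round(2))
import pickle
c=cam('wrist');pickle.dump(c,open('w3.pkl','wb'));save(c,'w3.png')"
```

```text
time: 10.35
position: [0.5866, -0.4013, 0.1388]
eef_rot: [0.715, -0.003, 0.699, -0.002]
force: [0.2, 0.2, -1.0]
gripper_width: 0.6
t 10.35 pos [ 0.5866 -0.4013  0.1388] F [ 0.2  0.2 -1. ] w 0.6
toolaxes x [ 0.022 -0.008 -1.   ] y [-0.001  1.    -0.008] z [1.    0.002 0.022] yaw z 0.1
shift units [ 0.434  0.009 -0.06 ]
turn units [0.0038 0.007  0.0026]
[ 0.38  0.8   0.37  1.35 -0.32  1.03  0.81]
```

View pics/w3.png

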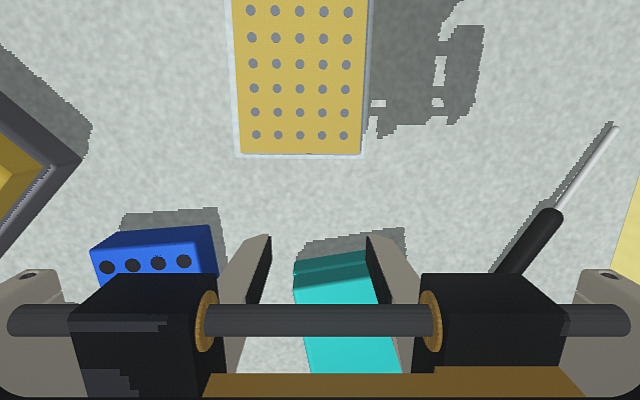

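Wrist view w3 (picture 9) shows the lid's rear corners at (236,157) and (365,157), with the edges running up to (231,0) and (369,0). There is free bench behind the box.

```bash
python3 -c "
from h import *
import pickle
c=pickle.load(open('w3.pkl','rb'))
for u in [(236,157),(365,157),(231,0),(369,0)]: print(onz(c,*u,.055).round(4))
print(proj(c,[.574,-.36,.055]))"
```

```text
[ 0.5208 -0.3611  0.055 ]
[ 0.6256 -0.3612  0.055 ]
[ 0.5259 -0.2503  0.055 ]
[ 0.6231 -0.2495  0.055 ]
[301.74040123 155.59231175]
```

```bash
python3 -m creep '[[[0.15,0,-0.02],[0.004,0.007,0.003],0.2],[[0.15,0,-0.02],[0,0,0],0.2],[[0.14,0,-0.015],[0,0,0],0.2],[[0,0,0],[0,0,0],0.2],[[0,0.03,0],[0,0,0],0.2],[[0,0.03,0],[0,0,0],0.2],[[0,0.03,0],[0,0,0],0.2],[[0,0.03,0],[0,0,0],0.2],[[0,0.03,0],[0,0,0],0.2],[[0,0.03,0],[0,0,0],0.2]]'; python3 -c "
from h import *
go([.575,-.15,.028],-.6)"
```

```text
time: 11.65
position: [0.5779, -0.3526, 0.0359]
eef_rot: [0.712, -0.001, 0.702, -0.004]
force: [0.9, -2.6, -1.6]
gripper_width: 0.601
t 11.65 pos [ 0.5779 -0.3526  0.0359] F [ 0.9 -2.6 -1.6] w 0.601
toolaxes x [ 0.013 -0.007 -1.   ] y [ 0.004  1.    -0.007] z [ 1.    -0.004  0.013] yaw z -0.21
shift units [ 0.025  0.811 -0.015]
turn units [0.0022 0.0043 0.0023]
```

```bash
python3 -m creep '[[[0.015,0.06,-0.01],[0.002,0.004,0.002],0.2],[[0.01,0.075,0],[0,0,0],0.2],[[0,0.075,0],[0,0,0],0.2],[[0,0.075,0],[0,0,0],0.2],[[0,0.075,0],[0,0,0],0.2],[[0,0.075,0],[0,0,0],0.2],[[0,0.075,0],[0,0,0],0.2],[[0,0.06,0],[0,0,0],0.2],[[0,0.04,0],[0,0,0],0.2],[[0,0,0],[0,0,0],0.2]]'; python3 -c "
from h import *
go([.576,-.04,.028],-.6)
import pickle
for n in ('scene','side'):
    c=cam(n);pickle.dump(c,open(n+'3.pkl','wb'))
    if n=='scene': crop(c['pixels'],215,395,110,285,3.4,'s3.png')
"
```

```text
time: 12.9
position: [0.5801, -0.2024, 0.033]
eef_rot: [0.711, -0.003, 0.703, -0.013]
force: [0.2, -0.7, 1.4]
gripper_width: 0.6
t 12.9 pos [ 0.5801 -0.2024  0.033 ] F [ 0.2 -0.7  1.4] w 0.6
toolaxes x [ 0.012 -0.022 -1.   ] y [ 0.014  1.    -0.022] z [ 1.    -0.014  0.012] yaw z -0.8
shift units [ 0.006  0.65  -0.026]
turn units [-0.0012  0.0038  0.0069]
```

View pics/s3.png

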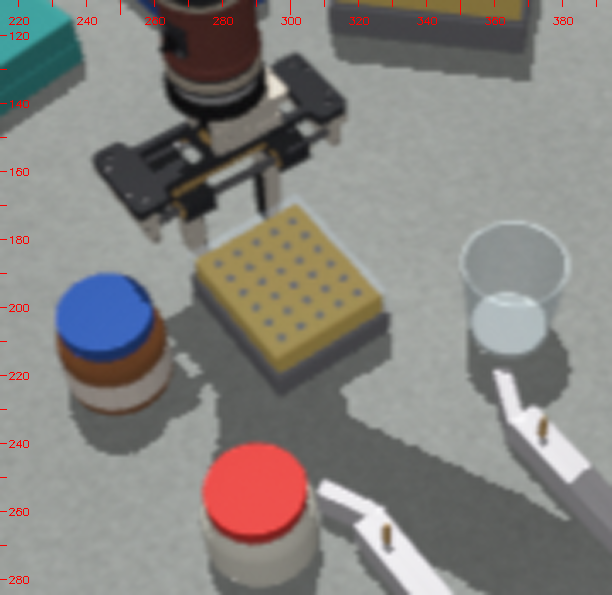

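Picture 10 shows the box about centred and square in the lane, with front foot corners at (296.9,225.1) and (328.6,204.2), clear of all three obstacles.

```bash
python3 -c "
from h import *
import pickle
c=pickle.load(open('scene3.pkl','rb'))
for u in [(296.9,225.1),(328.6,204.2)]: print(onz(c,*u,0).round(4))"
python3 -m creep '[[[0.005,0.05,-0.015],[-0.001,0.004,0.007],0.2],[[0.005,0.07,-0.005],[0,0,0],0.2],[[0.005,0.07,0],[0,0,0],0.2],[[0,0.07,0],[0,0,0],0.2],[[0,0.07,0],[0,0,0],0.2],[[0,0.07,0],[0,0,0],0.2],[[0,0.07,0],[0,0,0],0.2],[[0,0.05,0],[0,0,0],0.2],[[0,0.03,0],[0,0,0],0.2],[[0,0,0],[0,0,0],0.2]]'; python3 -c "
from h import *
go([.577,.09,.028],-.6)"
```

```text
[ 0.6284 -0.068  -0.    ]
[ 0.5194 -0.0701  0.    ]
time: 14.25
position: [0.5782, -0.077, 0.0303]
eef_rot: [0.709, 0.003, 0.705, -0.016]
force: [0.4, -1.6, 1.3]
gripper_width: 0.596
t 14.25 pos [ 0.5782 -0.077   0.0303] F [ 0.4 -1.6  1.3] w 0.596
toolaxes x [ 0.006 -0.018 -1.   ] y [ 0.028  0.999 -0.018] z [ 1.    -0.028  0.006] yaw z -1.58
shift units [-0.003  0.668 -0.023]
turn units [-0.0055  0.0019  0.0057]
```

```bash
python3 -m creep '[[[0,0.05,-0.01],[-0.005,0.002,0.006],0.2],[[0,0.07,-0.005],[0,0,0],0.2],[[0.005,0.07,0],[0,0,0],0.2],[[0,0.07,0],[0,0,0],0.2],[[0,0.07,0],[0,0,0],0.2],[[0,0.07,0],[0,0,0],0.2],[[0,0.07,0],[0,0,0],0.2],[[0,0.06,0],[0,0,0],0.2],[[0,0.03,0],[0,0,0],0.2],[[0,0,0],[0,0,0],0.2]]'; python3 -c "
from h import *
go([.577,.112,.028],-.6)"
```

```text
time: 15.5
position: [0.5747, 0.0628, 0.0284]
eef_rot: [0.706, 0.005, 0.708, -0.008]
force: [1.5, -3.3, 2.0]
gripper_width: 0.601
t 15.5 pos [0.5747 0.0628 0.0284] F [ 1.5 -3.3  2. ] w 0.601
toolaxes x [-0.003 -0.005 -1.   ] y [ 0.018  1.    -0.005] z [ 1.    -0.018 -0.003] yaw z -1.05
shift units [0.    0.197 0.005]
turn units [-0.0025 -0.001   0.0016]
```

```bash
python3 -m creep '[[[0,0.03,0],[-0.003,0,0.001],0.2],[[0,0.03,0],[0,0,0],0.2],[[0,0.03,0],[0,0,0],0.2],[[0,0.02,0],[0,0,0],0.2],[[0,0.01,0],[0,0,0],0.2],[[0,0.01,0],[0,0,0],0.2],[[0,0.01,0],[0,0,0],0.2],[[0,0.01,0],[0,0,0],0.2],[[0,0.01,0],[0,0,0],0.2],[[0,0.01,0],[0,0,0],0.2]]'; python3 -c "
from h import *
go([.577,.112,.028],-.6)"
```

```text
time: 16.75
position: [0.5734, 0.094, 0.0283]
eef_rot: [0.705, 0.002, 0.709, -0.012]
force: [1.5, -6.1, 3.3]
gripper_width: 0.601
t 16.75 pos [0.5734 0.094  0.0283] F [ 1.5 -6.1  3.3] w 0.601
toolaxes x [-0.007 -0.015 -1.   ] y [ 0.019  1.    -0.015] z [ 1.    -0.02  -0.007] yaw z -1.12
shift units [-0.     0.072  0.013]
turn units [-0.0029 -0.0022  0.0048]
```

```bash
python3 -m creep '[[[0,0.02,0.003],[-0.003,-0.002,0.004],0.2],[[0,0.02,0.003],[0,0,0],0.2],[[0,0.02,0.003],[0,0,0],0.2],[[0,0.02,0],[0,0,0],0.2],[[0,0.02,0],[0,0,0],0.2],[[0,0.025,0],[0,0,0],0.2],[[0,0.025,0],[0,0,0],0.2],[[0,0.025,0],[0,0,0],0.2],[[0,0.025,0],[0,0,0],0.2],[[0,0.025,0],[0,0,0],0.2]]'; python3 -c "
from h import *
go([.577,.112,.028],-.6)"
```

```text
time: 18.0
position: [0.5733, 0.0982, 0.0284]
eef_rot: [0.704, -0.017, 0.709, -0.034]
force: [0.7, -13.1, 4.6]
gripper_width: 0.599
t 18.0 pos [0.5733 0.0982 0.0284] F [  0.7 -13.1   4.6] w 0.599
toolaxes x [-0.008 -0.071 -0.997] y [ 0.024  0.997 -0.071] z [ 1.    -0.024 -0.006] yaw z -1.4
shift units [-0.002  0.056  0.013]
turn units [-0.0044 -0.0022  0.0226]
```

```bash
python3 -m creep '[[[0,0.025,0.003],[-0.003,-0.002,0.01],0.2],[[0,0.025,0.003],[0,0,0.01],0.2],[[0,0.025,0.003],[0,0,0.01],0.2],[[0,0.028,0],[0,0,0.01],0.2],[[0,0.028,0],[0,0,0.01],0.2],[[0,0.028,0],[0,0,0.01],0.2],[[0,0.028,0],[0,0,0.01],0.2],[[0,0.03,0],[0,0,0.01],0.2],[[0,0.03,0],[0,0,0.01],0.2],[[0,0.03,0],[0,0,0.01],0.2]]'; python3 -c "
from h import *
go([.577,.112,.028],-.6)"
```

```text
time: 19.25
position: [0.5734, 0.1007, 0.0265]
eef_rot: [0.704, 0.068, 0.705, 0.045]
force: [-0.0, -12.7, -0.3]
gripper_width: 0.6
t 19.25 pos [0.5734 0.1007 0.0265] F [ -0.  -12.7  -0.3] w 0.6
toolaxes x [ 0.002  0.16  -0.987] y [0.032 0.987 0.16 ] z [ 0.999 -0.032 -0.003] yaw z -1.83
shift units [0.001 0.046 0.013]
turn units [-0.0069 -0.0005 -0.0511]
```

```bash
python3 -m creep '[[[0,0.01,0.003],[-0.006,0,-0.025],0.2],[[0,0.02,0.003],[0,0,-0.02],0.2],[[0,0.03,0.003],[0,0,0],0.2],[[0,0.03,0],[0,0,0],0.2],[[0,0.03,0],[0,0,0.002],0.2],[[0,0.03,0],[0,0,0.002],0.2],[[0,0.03,0],[0,0,0.002],0.2],[[0,0.03,0],[0,0,0.002],0.2],[[0,0.03,0],[0,0,0.002],0.2],[[0,0.03,0],[0,0,0.002],0.2]]'; python3 -c "
from h import *
go([.577,.112,.028],-.6)"
```

```text
time: 20.5
position: [0.5728, 0.1005, 0.027]
eef_rot: [0.703, -0.001, 0.71, -0.023]
force: [1.4, -14.0, 3.9]
gripper_width: 0.601
t 20.5 pos [0.5728 0.1005 0.027 ] F [  1.4 -14.    3.9] w 0.601
toolaxes x [-0.01  -0.035 -0.999] y [ 0.031  0.999 -0.035] z [ 0.999 -0.031 -0.009] yaw z -1.77
shift units [-0.006  0.046  0.015]
turn units [-0.0064 -0.003   0.0111]
```

```bash
python3 -m creep '[[[0,0.035,0.003],[-0.004,-0.002,0.003],0.2],[[0,0.035,0.003],[-0.002,0,0.003],0.2],[[0,0.04,0.003],[0,0,0.003],0.2],[[0,0.04,0],[0,0,0.003],0.2],[[0,0.04,0],[0,0,0.003],0.2],[[0,0.04,0],[0,0,0.003],0.2],[[0,0.045,0],[0,0,0.003],0.2],[[0,0.045,0],[0,0,0.003],0.2],[[0,0.045,0],[0,0,0.003],0.2],[[0,0.045,0],[0,0,0.003],0.2]]'; python3 -c "
from h import *
go([.577,.112,.028],-.6)"
```

```text
time: 21.75
position: [0.5728, 0.1065, 0.0272]
eef_rot: [0.702, -0.011, 0.711, -0.036]
force: [0.5, -19.2, 5.9]
gripper_width: 0.599
t 21.75 pos [0.5728 0.1065 0.0272] F [  0.5 -19.2   5.9] w 0.599
toolaxes x [-0.015 -0.065 -0.998] y [ 0.035  0.997 -0.066] z [ 0.999 -0.036 -0.012] yaw z -2.08
shift units [-0.005  0.022  0.016]
turn units [-0.0081 -0.0042  0.0209]
```

```bash
python3 -m creep '[[[0,0.045,0.003],[-0.004,-0.002,0.004],0.2],[[0,0.045,0.003],[-0.002,0,0.004],0.2],[[0,0.045,0.003],[0,0,0.004],0.2],[[0,0.045,0],[0,0,0.004],0.2],[[0,0.045,0],[0,0,0.004],0.2],[[0,0.045,0],[0,0,0.004],0.2],[[0,0.05,0],[0,0,0.004],0.2],[[0,0.05,0],[0,0,0.004],0.2],[[0,0.05,0],[0,0,0.004],0.2],[[0,0.05,0],[0,0,0.004],0.2]]'; python3 -c "
from h import *
go([.577,.112,.028],-.6)
import pickle
for n in ('scene','side'):
    c=cam(n);pickle.dump(c,open(n+'4.pkl','wb'))
    if n=='scene': crop(c['pixels'],300,450,205,345,3.8,'s4.png')
    else: crop(c['pixels'],235,345,105,195,5,'d4.png')
"
```

```text
time: 23.0
position: [0.5725, 0.1055, 0.0272]
eef_rot: [0.698, -0.017, 0.714, -0.049]
force: [-0.4, -20.0, 7.6]
gripper_width: 0.597
t 23.0 pos [0.5725 0.1055 0.0272] F [ -0.4 -20.    7.6] w 0.597
toolaxes x [-0.024 -0.093 -0.995] y [ 0.045  0.995 -0.094] z [ 0.999 -0.047 -0.02 ] yaw z -2.72
shift units [-0.006  0.027  0.017]
turn units [-0.0115 -0.0068  0.0298]
```

View pics/s4.png

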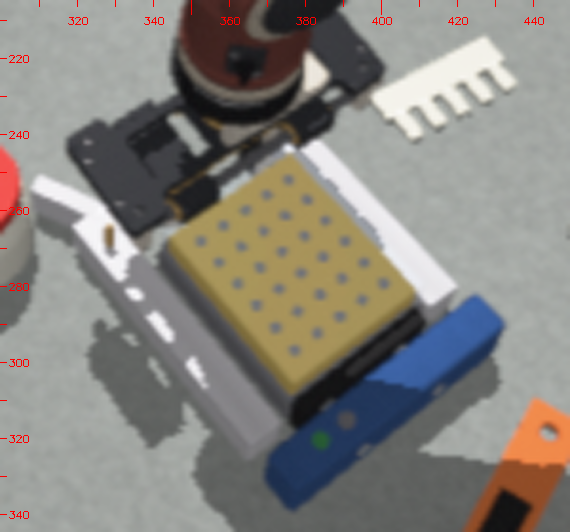

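Picture 11 shows the box in the bay against the black stop. It has stalled at 20 N. I'll press slightly harder to check that it really is at the hard end.

```bash
python3 -m creep '[[[0,0.05,0.003],[-0.008,-0.004,0.01],0.2],[[0,0.055,0.003],[-0.004,-0.002,0.008],0.2],[[0,0.055,0.003],[0,0,0.006],0.2],[[0,0.06,0],[0,0,0.006],0.2],[[0,0.06,0],[0,0,0.006],0.2],[[0,0.06,0],[0,0,0.006],0.2],[[0,0.06,0],[0,0,0.006],0.2],[[0,0.06,0],[0,0,0.006],0.2],[[0,0.06,0],[0,0,0.006],0.2],[[0,0.06,0],[0,0,0.006],0.2]]'; python3 - <<'E'
from h import *
import pickle
go([.577,.112,.028],-.6)
c=cam('scene');pickle.dump(c,open('scene5.pkl','wb'))
# image motion of the box lid region between the pictures
a=pickle.load(open('scene4.pkl','rb'))
g=lambda c:np.float32(cv2.cvtColor(c['pixels'],cv2.COLOR_BGR2GRAY)[250:300,355:400])
print(cv2.phaseCorrelate(g(a),g(c),cv2.createHanningWindow((45,50),cv2.CV_32F)))
o=np.array([.577,.18,.055]);print(proj(c,o),proj(c,o+[0,.005,0]))
E
```

```text
time: 24.35
position: [0.5725, 0.1061, 0.0271]
eef_rot: [0.7, -0.007, 0.713, -0.042]
force: [-0.8, -23.1, 7.8]
gripper_width: 0.602
t 24.35 pos [0.5725 0.1061 0.0271] F [ -0.8 -23.1   7.8] w 0.602
toolaxes x [-0.019 -0.069 -0.997] y [ 0.048  0.996 -0.07 ] z [ 0.999 -0.05  -0.016] yaw z -2.85
shift units [-0.006  0.024  0.017]
turn units [-0.0123 -0.0055  0.0223]
((0.48146188920988564, -0.07276641611591117), 1.0246399858262805)
[373.93220497 272.19958889] [375.34378602 273.74869883]
```

```bash
python3 -m creep '[[[0,-0.06,0],[0,0,0],0.2],[[0,-0.1,0],[-0.012,-0.005,0.011],0.2],[[0,-0.06,0],[0,0,0],0.2],[[-0.2,0,0],[0,0,0],0.2],[[-0.2,0,0],[0,0,0],0.2],[[-0.2,0,0],[0,0,0],0.2],[[-0.15,0,0],[0,0,0],0.2],[[0,0.2,0],[0,0,0],0.4],[[0,0.2,0],[0,0,0],0.4],[[0,0,0],[0,0,0],0.4]]'; python3 -c "
from h import *
go([.5757,.3726,.2],18.4);go([.5757,.3726,.2],-.6);print(bot.observe()['joint_positions'].round(2))"
```

```text
time: 25.65
position: [0.5647, 0.1811, 0.2159]
eef_rot: [0.697, -0.004, 0.717, -0.001]
force: [-0.0, 0.5, -0.6]
gripper_width: 0.697
t 25.65 pos [0.5647 0.1811 0.2159] F [-0.   0.5 -0.6] w 0.697
toolaxes x [-0.028 -0.008 -1.   ] y [-0.004  1.    -0.008] z [ 1.     0.004 -0.028] yaw z 0.23
shift units [0.056 0.766 0.049]
turn units [-0.1009 -0.0091  0.0012]
t 25.65 pos [0.5647 0.1811 0.2159] F [-0.   0.5 -0.6] w 0.697
toolaxes x [-0.028 -0.008 -1.   ] y [-0.004  1.    -0.008] z [ 1.     0.004 -0.028] yaw z 0.23
shift units [0.056 0.766 0.049]
turn units [ 0.0047 -0.0088  0.0027]
[-0.67  0.59  0.54  1.59 -0.32  1.09 -0.04]
```

```bash
python3 -c "
from h import *
import pickle
c=cam('wrist');pickle.dump(c,open('w5.pkl','wb'))"
python3 -m creep '[[[0,0.19,0.012],[0,-0.009,0],0.6],[[0,0.19,0.012],[0,0,0],0.6],[[0,0.15,0.012],[0,0,0],0.6],[[0,0,0],[-0.05,0,0],0.6],[[0,0,0],[-0.05,0,0],0.6],[[0.1,0,0],[0,0,0],0.6],[[0,0,0],[0,0,0],0.6],[[0,0,0],[0,0,0],0.6],[[0,0,0],[0,0,0],0.6],[[0,0,0],[0,0,0],0.6]]'; python3 - <<'E'
from h import *
import pickle
np.set_printoptions(precision=4,suppress=True)
c=cam('wrist');pickle.dump(c,open('w6.pkl','wb'))
go([.5757,.3726,.12],18.4)
for n in ('w5','w6','scene','side'):
    c=pickle.load(open(n+'.pkl','rb'))
    h=cv2.cvtColor(c['pixels'],cv2.COLOR_BGR2HSV)
    m=cv2.inRange(h,(5,150,90),(16,255,255)); 
    N,l,st,ce=cv2.connectedComponentsWithStats(m); i=1+st[1:,4].argmax(); print(n,st[i])
    cn=cv2.findContours(np.uint8(l==i)*255,0,2)[0][0]; r=cv2.minAreaRect(cn)
    P=np.array([onz(c,*p,.006) for p in cv2.boxPoints(r)]); print(P[:,:2].tolist(),P.mean(0)[:2])
    hs=[p for p in ((.506,.3495,.006),(.6455,.3957,.006))]; print([proj(c,p).round(1) for p in hs])
b=pickle.load(open('w6.pkl','rb')); a=pickle.load(open('w5.pkl','rb'))
cv2.imwrite('pics/m6.png',np.vstack([cv2.resize(a['pixels'],None,fx=.75,fy=.75,interpolation=3),cv2.resize(b['pixels'],None,fx=.75,fy=.75,interpolation=3)]))
E
```

```text
time: 26.95
position: [0.5726, 0.3094, 0.1881]
eef_rot: [0.695, -0.115, 0.702, 0.107]
force: [-0.3, 0.7, 0.9]
gripper_width: 0.798
t 27.0 pos [0.5726 0.3094 0.1881] F [0.7 0.4 0.7] w 0.799
toolaxes x [-0.007 -0.012 -1.   ] y [-0.309  0.951 -0.01 ] z [ 0.951  0.309 -0.011] yaw z 18.02
shift units [0.269 0.239 0.093]
turn units [-0.0021 -0.0034  0.003 ]
w5 [ 253    0  120   41 2306]
[[0.4853329083726502, 0.3612493468639839], [0.5994411432153173, 0.3975410887040107], [0.6142727882209639, 0.36692606161795144], [0.49753370841573197, 0.3282265304632888]] [0.5491 0.3635]
[array([271.2,  19.4]), array([404.3, -31.5])]
w6 [ 261  107  161   33 4238]
[[0.48690350997438764, 0.36201661451838785], [0.6510013298213341, 0.4170506329388746], [0.6649261306172316, 0.3861516656674954], [0.49591939716338657, 0.32921947559377523]] [0.5747 0.3736]
[array([274.8, 125.1]), array([408.5, 124.6])]
scene [406 310  47  75 980]
[[0.6663261960298261, 0.3876361622656931], [0.4989300238094387, 0.33082098414595995], [0.48615442870372566, 0.363115799172777], [0.6530087280717277, 0.4165260043956382]] [0.5761 0.3745]
[array([443.9, 317.6]), array([414.5, 373.5])]
side [256 111  33  26 216]
[[0.49137096360156646, 0.3605181209038808], [0.6641504685702775, 0.41787884588173907], [0.6616763749730963, 0.37879475767125137], [0.490788078130537, 0.3238233883348358]] [0.577  0.3703]
[array([259.9, 132.5]), array([283.6, 113.4])]
```

```bash
python3 -m creep '[[[0,0.12,0.046],[-0.003,-0.003,0.003],0.6],[[0,0.12,0.046],[0,0,0],0.6],[[0,0.012,0.003],[0,0,0],0.6],[[0.2,0,0],[0,0,0],0.6],[[0.2,0,0],[0,0,0],0.6],[[0.15,0,0],[0,0,0],0.6],[[0.08,0,0],[0,0,0],0.4],[[0.05,0,0],[0,0,0],0.4],[[0,0,0],[0,0,0],0.4],[[0,0,0],[0,0,0],0.4]]'; python3 -c "
from h import *
go([.5754,.373,.012],18.6)"
```

```text
time: 28.25
position: [0.5829, 0.3712, 0.0207]
eef_rot: [0.702, -0.113, 0.694, 0.111]
force: [-0.1, -0.7, 0.3]
gripper_width: 0.7
t 28.25 pos [0.5829 0.3712 0.0207] F [-0.1 -0.7  0.3] w 0.7
toolaxes x [ 0.012 -0.001 -1.   ] y [-0.312  0.95  -0.004] z [0.95  0.312 0.011] yaw z 18.19
shift units [ 0.034  0.016 -0.026]
turn units [-0.0023  0.0036  0.0014]
```

```bash
python3 -m creep '[[[0.03,0.016,-0.026],[-0.002,0.004,0.001],0.4],[[0.005,0.003,-0.003],[0,0,0],0.2],[[0,0,0],[0,0,0],-0.2],[[0,0,0],[0,0,0],-0.6],[[0,0,0],[0,0,0],-1],[[0,0,0],[0,0,0],-1],[[0,0,0],[0,0,0],-1],[[0,0,0],[0,0,0],-1],[[0,0,0],[0,0,0],-1],[[0,0,0],[0,0,0],-1]]' 25; python3 -c "
from h import *
go([.5754,.373,.012],18.6)"
```

```text
time: 29.5
position: [0.5753, 0.375, 0.0141]
eef_rot: [0.699, -0.114, 0.697, 0.115]
force: [0.1, -0.2, -0.4]
gripper_width: 0.32
t 29.5 pos [0.5753 0.375  0.0141] F [ 0.1 -0.2 -0.4] w 0.32
toolaxes x [ 0.002  0.001 -1.   ] y [-0.319  0.948  0.   ] z [0.948 0.319 0.002] yaw z 18.62
shift units [ 0.008 -0.008 -0.002]
turn units [ 0.0001  0.0008 -0.0002]
```

```bash
python3 -m creep '[[[-0.1,0,0],[0,0,0],-1],[[-0.16,0,0],[0,0,0],-1],[[-0.16,0,0],[0,0,0],-1],[[-0.14,0,0],[0.035,0,0],-1],[[0,0,0],[0.035,0,0],-1],[[0,0,0],[0.035,0,0],-1],[[0,-0.2,0],[0,0,0],-1],[[0,-0.2,0],[0,0,0],-1],[[0,0,0],[0,0,0],-1],[[0,0,0],[0,0,0],-1]]'; python3 -c "
from h import *
import pickle
go([.5757,.0972,.12],-.6)
for n in ('scene','side','wrist'): pickle.dump(cam(n),open(n+'7.pkl','wb'))"
```

```text
time: 30.75
position: [0.5708, 0.2724, 0.1548]
eef_rot: [0.706, 0.004, 0.708, -0.006]
force: [0.3, -0.2, -1.5]
gripper_width: 0.318
t 30.75 pos [0.5708 0.2724 0.1548] F [ 0.3 -0.2 -1.5] w 0.318
toolaxes x [-0.004 -0.001 -1.   ] y [ 0.014  1.    -0.002] z [ 1.    -0.014 -0.004] yaw z -0.81
shift units [ 0.14 -0.7   0.03]
turn units [-0.0011 -0.0012  0.0005]
```

```bash
python3 -m creep '[[[0,-0.2,0.01],[-0.001,-0.001,0],-1],[[0,-0.2,0.01],[0,0,0],-1],[[0,-0.2,0.01],[0,0,0],-1],[[0,-0.09,0],[0,0,0],-1],[[0,0,0],[0,0,0],-1],[[0.1,0,0],[0,0,0],-1],[[0.1,0,0],[0,0,0],-1],[[0,0,0],[0,0,0],-1],[[0,0,0],[0,0,0],-1],[[0,0,0],[0,0,0],-1]]'; python3 -c "
from h import *
go([.5757,.0992,.082],-.6)"
```

```text
time: 32.15
position: [0.5812, 0.1156, 0.1038]
eef_rot: [0.709, -0.004, 0.705, 0.009]
force: [-1.1, 0.2, -0.6]
gripper_width: 0.318
t 32.15 pos [0.5812 0.1156 0.1038] F [-1.1  0.2 -0.6] w 0.318
toolaxes x [ 0.006  0.007 -1.   ] y [-0.018  1.     0.007] z [1.    0.018 0.006] yaw z 1.01
shift units [ 0.087 -0.066 -0.024]
turn units [ 0.009   0.002  -0.0023]
```

```bash
python3 -m creep '[[[0.03,-0.066,-0.024],[0.009,0.002,-0.002],-1],[[0.02,-0.012,-0.005],[0,0,0],-1],[[0,0,0],[0,0,0],-1],[[0,0,0],[0,0,0],-1],[[0,0,0],[0,0,0],-1],[[0,0,0],[0,0,0],-1],[[0,0,0],[0,0,0],-1],[[0,0,0],[0,0,0],-1],[[0,0,0],[0,0,0],-1],[[0,0,0],[0,0,0],-1]]'; python3 - <<'E'
from h import *
import pickle
go([.5757,.0992,.082],-.6)
C={n:cam(n) for n in ('scene','side','wrist')}
pickle.dump(C,open('C8.pkl','wb'))
gc=np.array([.5757,.0972,.08])
def cr(c,P,w,h,k):
    u,v=np.round(proj(c,P)).astype(int); x0,y0=max(u-w//2,0),max(v-h//2,0); print(x0,y0,k)
    return cv2.resize(c['pixels'][y0:y0+h,x0:x0+w],(w*k,h*k),interpolation=2)
a=cr(C['scene'],gc,100,75,4); b=cr(C['side'],gc,100,75,4)
w=C['wrist']['pixels']; d=cv2.resize(w[120:320,40:600],(800,286),interpolation=2)
cv2.imwrite('pics/m8.png',np.vstack([np.hstack([a,b]),d]))
print([[proj(c,gc+[s*.0725,0,0]).round(1) for s in (-1,1)] for c in C.values()])
E
```

```text
time: 33.4
position: [0.5748, 0.0947, 0.092]
eef_rot: [0.708, 0.005, 0.706, -0.004]
force: [0.3, -0.1, -0.6]
gripper_width: 0.32
t 33.4 pos [0.5748 0.0947 0.092 ] F [ 0.3 -0.1 -0.6] w 0.32
toolaxes x [ 0.003  0.001 -1.   ] y [0.013 1.    0.001] z [ 1.    -0.013  0.003] yaw z -0.74
shift units [0.04  0.018 0.003]
turn units [-0.0008  0.0008 -0.0003]
302 205 4
258 113 4
[[array([375.2, 226.3]), array([328.2, 258.8])], [array([291.1, 158.2]), array([324.1, 142.6])], [array([205.5, 237.5]), array([436.8, 234.6])]]
```

View pics/m8.png

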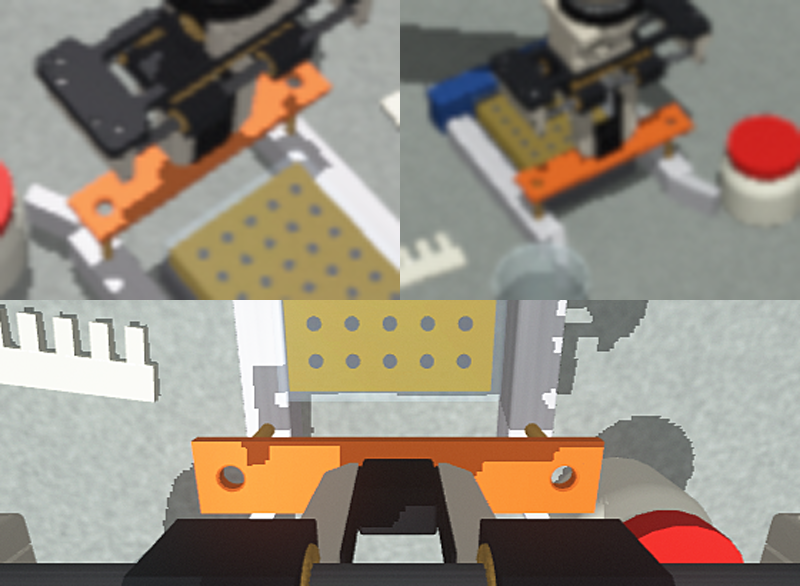

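Picture 12, the last I'll view, shows the plate held level above the pins. The holes are at scene (327.4,256.4) and (375.4,225.1), side (292.1,158.1) and (325.6,141.9), and wrist (202.4,243.2) and (435.5,242.5). The box is in the bay behind it.

```bash
python3 - <<'E'
from h import *
import pickle
np.set_printoptions(precision=4,suppress=True)
C=pickle.load(open('C8.pkl','rb'));S,D,W=C['scene'],C['side'],C['wrist']
z=.084
print('h0',tri((S,375.4,225.1),(D,292.1,158.1),(W,202.4,243.2)),'h1',tri((S,327.4,256.4),(D,325.6,141.9),(W,435.5,242.5)))
for n,c,a,b in (('S',S,(375.4,225.1),(327.4,256.4)),('D',D,(292.1,158.1),(325.6,141.9)),('W',W,(202.4,243.2),(435.5,242.5))):
    A,B=onz(c,*a,z),onz(c,*b,z); print(n,A[:2],B[:2],((A+B)/2)[:2])
pS=(onz(S,328.1,264.2,.054)+onz(S,374.1,232.8,.054))/2; pD=(onz(D,324.5,147.9,.054)+onz(D,291.9,163.1,.054))/2
print('pins S',pS,'D',pD)
# brass pins by colour, scene and side start images: blob ends
for n in ('scene','side'):
    c=pickle.load(open(n+'.pkl','rb')); im=c['pixels'].astype(int); h=cv2.cvtColor(c['pixels'],cv2.COLOR_BGR2HSV)
    for P in ((.504,.097,.042),(.648,.097,.042)):
        u,v=np.round(proj(c,P)).astype(int); p=im[v-7:v+8,u-6:u+7]; m=(p[...,2]-p[...,0])>35
        ys,xs=np.nonzero(m); k=ys==ys.min(); print(n,'pin rows',ys.min()+v-7,ys.max()+v-7,'top u',xs[k].mean()+u-6,'mean u',xs.mean()+u-6,'widths',[int(m[r].sum()) for r in range(15)])
E
```

```text
h0 [0.5031 0.0948 0.0831] h1 [0.6485 0.093  0.0851]
S [0.5023 0.0965] [0.6471 0.0927] [0.5747 0.0946]
D [0.5046 0.0923] [0.6528 0.0938] [0.5787 0.0931]
W [0.5024 0.0951] [0.6463 0.0937] [0.5744 0.0944]
pins S [0.5772 0.0982 0.054 ] D [0.5765 0.0951 0.054 ]
scene pin rows 233 237 top u 374.5 mean u 374.44444444444446 widths [0, 0, 0, 0, 0, 0, 2, 2, 2, 2, 1, 0, 0, 0, 0]
scene pin rows 264 268 top u 328.5 mean u 328.5 widths [0, 0, 0, 0, 0, 2, 2, 2, 2, 2, 0, 0, 0, 0, 0]
side pin rows 163 167 top u 292.0 mean u 292.375 widths [0, 0, 0, 0, 0, 1, 2, 2, 2, 1, 0, 0, 0, 0, 0]
side pin rows 148 151 top u 325.0 mean u 324.57142857142856 widths [0, 0, 0, 0, 0, 1, 2, 2, 2, 0, 0, 0, 0, 0, 0]
```

```bash
python3 - <<'E'
from h import *
import pickle
np.set_printoptions(precision=4,suppress=True)
for n in ('w1','w2','w5','w6','wrist7','C8'):
    c=pickle.load(open(n+'.pkl','rb')); c=c['wrist'] if n=='C8' else c
    im=c['pixels'].astype(int)
    for P in ((.5035,.097),(.648,.0965)):
        a,b=proj(c,(*P,.054)),proj(c,(*P,.03)); 
        lo=np.floor(np.minimum(a,b)-9).astype(int); hi=np.ceil(np.maximum(a,b)+9).astype(int)
        if lo.min()<0 or hi[0]>640 or hi[1]>400: print(n,'out',a);continue
        p=im[lo[1]:hi[1],lo[0]:hi[0]]; m=((p[...,2]-p[...,0])>40)&(p[...,1]-p[...,0]>15)
        N,l,st,ce=cv2.connectedComponentsWithStats(np.uint8(m))
        if N<2: print(n,'none',a);continue
        i=1+st[1:,4].argmax(); ys,xs=np.nonzero(l==i); d=(a-b)/np.linalg.norm(a-b)
        t=(np.c_[xs,ys]+lo)@d; ctr=ce[i]+lo; 
        tip=ctr+d*(t.max()-ctr@d); base=ctr+d*(t.min()-ctr@d)
        print(n,'area',st[i,4],'pred tip',a,'base',b,'seen tip',tip,'base',base,'XY tip',onz(c,*tip,.053)[:2],'mid',onz(c,*ctr,.042)[:2])
E
```

```text
w1 area 86 pred tip [166.1328 149.0116] base [176.2846 146.3003] seen tip [166.7714 148.1442] base [179.6538 144.7036] XY tip [0.5027 0.0972] mid [0.5019 0.099 ]
w1 area 90 pred tip [166.1082 269.9222] base [175.2011 260.3195] seen tip [165.2527 269.2924] base [175.9978 257.9448] XY tip [0.6479 0.095 ] mid [0.6455 0.0968]
w2 area 133 pred tip [593.5202 193.4766] base [576.1431 187.9501] seen tip [593.9298 192.2208] base [574.034  185.8932] XY tip [0.5023 0.0979] mid [0.5016 0.095 ]
w2 area 97 pred tip [553.4783 306.3209] base [540.1933 294.8754] seen tip [551.1385 304.    ] base [537.5839 292.3223] XY tip [0.6457 0.0936] mid [0.6446 0.0921]
w5 area 60 pred tip [270.8067 249.9248] base [274.1577 241.1914] seen tip [269.6785 249.8766] base [274.077  238.4132] XY tip [0.502  0.0965] mid [0.5028 0.0989]
w5 none [393.732  252.4093]
w6 none [209.7502 334.2591]
w6 area 83 pred tip [324.8724 365.4223] base [324.6987 350.3682] seen tip [324.2878 366.0082] base [324.0913 348.9874] XY tip [0.6479 0.0944] mid [0.6468 0.0977]
wrist7 area 194 pred tip [258.5922 355.0252] base [262.5403 338.7393] seen tip [251.6742 350.921 ] base [256.8781 329.4553] XY tip [0.4962 0.1016] mid [0.497  0.1055]
wrist7 area 174 pred tip [393.2411 354.3149] base [388.4172 338.0365] seen tip [386.3089 350.6121] base [380.0736 329.5709] XY tip [0.6406 0.1005] mid [0.6392 0.1044]
C8 area 563 pred tip [218.7831 222.6577] base [228.218  211.5064] seen tip [212.6469 234.0856] base [232.8251 210.2363] XY tip [0.4978 0.0879] mid [0.5029 0.0934]
C8 area 512 pred tip [422.7248 220.8071] base [412.6686 209.8307] seen tip [427.3692 232.3264] base [406.372  209.4077] XY tip [0.6525 0.0872] mid [0.6474 0.0924]
```

```bash
python3 -m creep '[[[0,0.01,0.001],[0,0,0],-1],[[0,0,0],[0,0,0],-1],[[0,0,0],[0,0,0],-1],[[0,0,0],[0,0,0],-1],[[0,0,0],[0,0,0],-1],[[0,0,0],[0,0,0],-1],[[0,0,0],[0,0,0],-1],[[0.04,0,0],[0,0,0],-1],[[0.02,0,0],[0,0,0],-1],[[0,0,0],[0,0,0],-1]]'; python3 -c "
from h import *
go([.575,.0972,.062],-.7)"
```

```text
time: 34.8
position: [0.5748, 0.0973, 0.0755]
eef_rot: [0.708, 0.005, 0.706, -0.004]
force: [-1.0, 0.2, -0.8]
gripper_width: 0.325
t 34.8 pos [0.5748 0.0973 0.0755] F [-1.   0.2 -0.8] w 0.325
toolaxes x [ 0.002  0.001 -1.   ] y [0.013 1.    0.001] z [ 1.    -0.013  0.002] yaw z -0.74
shift units [ 0.054 -0.001  0.001]
turn units [-0.0002  0.0005 -0.0003]
```

```bash
python3 -m creep '[[[0.02,0,0],[0,0,0],-1],[[0.015,0,0],[0,0,0],-1],[[0.015,0,0],[0,0,0],-1],[[0.01,0,0],[0,0,0],-1],[[0,0,0],[0,0,0],-1],[[0,0,0],[0,0,0],-1],[[0,0,0],[0,0,0],-1],[[0,0,0],[0,0,0],-1],[[0,0,0],[0,0,0],-1],[[0,0,0],[0,0,0],-1]]'; python3 -c "
from h import *
go([.575,.0972,.044],-.7);print(bot.observe()['wrist_torque'].round(2))"
```

```text
time: 36.05
position: [0.5753, 0.0973, 0.0599]
eef_rot: [0.708, 0.005, 0.706, -0.004]
force: [0.2, 0.4, -1.2]
gripper_width: 0.317
t 36.05 pos [0.5753 0.0973 0.0599] F [ 0.2  0.4 -1.2] w 0.317
toolaxes x [ 0.003  0.001 -1.   ] y [0.013 1.    0.001] z [ 1.    -0.013  0.003] yaw z -0.74
shift units [ 0.063 -0.001 -0.002]
turn units [-0.0002  0.0009 -0.0003]
[-0.06  0.08  0.04]
```

At this height the underside is 8 mm below the pin tips with no reaction force, so both pins are engaged. I'll lower the rest of the way.

```bash
python3 -m creep '[[[0.015,0,0],[0,0,0],-1],[[0.015,0,0],[0,0,0],-1],[[0.012,0,0],[0,0,0],-1],[[0.012,0,0],[0,0,0],-1],[[0.012,0,0],[0,0,0],-1],[[0.01,0,0],[0,0,0],-1],[[0,0,0],[0,0,0],-1],[[0,0,0],[0,0,0],-1],[[0,0,0],[0,0,0],-1],[[0,0,0],[0,0,0],-1]]'; python3 -c "
from h import *
go([.575,.0972,.044],-.7);print(bot.observe()['wrist_torque'].round(2))"
```

```text
time: 37.3
position: [0.5756, 0.0974, 0.0441]
eef_rot: [0.708, 0.006, 0.706, -0.003]
force: [0.3, 0.8, 1.2]
gripper_width: 0.318
t 37.3 pos [0.5756 0.0974 0.0441] F [0.3 0.8 1.2] w 0.318
toolaxes x [ 0.003  0.004 -1.   ] y [0.013 1.    0.004] z [ 1.    -0.013  0.003] yaw z -0.74
shift units [ 0.    -0.001 -0.002]
turn units [-0.0002  0.0008 -0.0013]
[-0.06  0.2  -0.03]
```

```bash
python3 -m creep '[[[0.008,0,0],[0,0,0],-1],[[0,0,0],[0,0,0],-0.2],[[0,0,0],[0,0,0],0],[[0,0,0],[0,0,0],0],[[0,0,0],[0,0,0],0],[[-0.04,0,0],[0,0,0],0],[[-0.08,0,0],[0,0,0],0],[[-0.15,0,0],[0,0,0],0],[[-0.2,0,0],[0,0,0],0],[[0,0,0],[0,0,0],0]]'; python3 -c "
from h import *
go([.575,.25,.2],-.7)"
```

```text
time: 38.55
position: [0.5761, 0.0965, 0.1665]
eef_rot: [0.708, 0.006, 0.706, -0.003]
force: [-0.1, 0.2, -0.2]
gripper_width: 0.502
t 38.55 pos [0.5761 0.0965 0.1665] F [-0.1  0.2 -0.2] w 0.502
toolaxes x [ 0.003  0.004 -1.   ] y [0.013 1.    0.004] z [ 1.    -0.013  0.003] yaw z -0.77
shift units [-0.131  0.615 -0.012]
turn units [-0.0004  0.0011 -0.0014]
```

```bash
python3 -m creep '[[[-0.15,0,0],[0,0,0],0],[[0,0.2,0],[0,0,0],0],[[0,0.2,0],[0,0,0],0],[[0,0.2,0],[0,0,0],0],[[0,0.2,0],[0,0,0],0],[[0,0.15,0],[0,0,0],0],[[0,0,0],[0,0,0],0],[[0,0,0],[0,0,0],0],[[0,0,0],[0,0,0],0],[[0,0,0],[0,0,0],0]]'; python3 - <<'E'
from h import *
import pickle
np.set_printoptions(precision=4,suppress=True)
go(None)
C={n:cam(n) for n in ('scene','side','wrist')}; pickle.dump(C,open('C9.pkl','wb'))
for n,c in C.items():
    h=cv2.cvtColor(c['pixels'],cv2.COLOR_BGR2HSV); m=cv2.inRange(h,(5,150,90),(16,255,255))
    N,l,st,ce=cv2.connectedComponentsWithStats(m); i=1+st[1:,4].argmax(); print(n,st[i])
    cn=cv2.findContours(np.uint8(l==i)*255,0,2)[0][0]
    P=np.array([onz(c,*p,.036) for p in cv2.boxPoints(cv2.minAreaRect(cn))]); print(P[:,:2].tolist(),P.mean(0)[:2])
    # yellow top
    m=cv2.inRange(h,(17,90,80),(30,255,255)); p=proj(c,(.577,.183,.05)).astype(int)
    N,l,st,ce=cv2.connectedComponentsWithStats(m); 
    if 0<=p[0]<640 and 0<=p[1]<400 and l[p[1],p[0]]:
        cn=cv2.findContours(np.uint8(l==l[p[1],p[0]])*255,0,2)[0][0]; q=cv2.boxPoints(cv2.minAreaRect(cn))
        Q=np.array([onz(c,*u,.052) for u in q]); print(' yellow',Q[:,:2].tolist(),Q.mean(0)[:2])
E
```

```text
time: 39.8
position: [0.5769, 0.3343, 0.2014]
eef_rot: [0.705, 0.008, 0.709, -0.009]
force: [0.1, -0.2, -0.2]
gripper_width: 0.501
t 39.8 pos [0.5769 0.3343 0.2014] F [ 0.1 -0.2 -0.2] w 0.501
toolaxes x [-0.005 -0.002 -1.   ] y [ 0.023  1.    -0.002] z [ 1.    -0.023 -0.005] yaw z -1.33
scene [320 229  62  47 673]
[[0.6618968939533283, 0.08092682496386633], [0.48456508957610356, 0.0809833789044494], [0.4905343101698826, 0.11516576836109721], [0.6646840083084156, 0.11312458747582632]] [0.5754 0.0976]
 yellow [[0.6286690283969676, 0.12725014746662056], [0.5199828818782397, 0.11848961449138046], [0.5285891402772035, 0.24804471838158584], [0.6304457761902796, 0.25120060887719803]] [0.5769 0.1862]
side [287 148  43  23 307]
[[0.4917950045024368, 0.1174557378022274], [0.6701828677769663, 0.11357696736244027], [0.6578658367168913, 0.07119019023720563], [0.4824454527242423, 0.07645448097650565]] [0.5756 0.0947]
 yellow [[0.5201220666062993, 0.2373494371651712], [0.6479813504751439, 0.24088475295790968], [0.6127061917003422, 0.10423818159375053], [0.4914089171199924, 0.10424075039247604]] [0.5681 0.1717]
wrist [ 256  342  131   24 2274]
[[0.4884163878668408, 0.11945768130707773], [0.6591420474157333, 0.11649470656643651], [0.6607277396470665, 0.07868921499619247], [0.4853338560624413, 0.08162496340672482]] [0.5734 0.0991]
```

```bash
python3 -c "
from h import *
bot.close_job(); s=bot.observe(); print(s['time'],s['force'].round(1))"
```

```text
the job is handed in; nothing more can be done
the job is handed in; nothing more can be done
```

The tip box is in the bay against the stop and the orange plate is locked over both pins. I handed the job in at about 40 s of the 72 s; no verdict is reported.

- **Box:** I picked the smaller yellow box. I slid it along the bench with the half-open fingers, first sideways into the lane between the beaker, jar and tub, then straight into the bay. It gave way at about 13–19 N, then did not move between 20 and 23 N of wrist force. That is more than the 15 N that the stop and bench friction could explain, so I take it to be at its hard end.
- **Plate:** I lowered it on the pins and felt almost no resistance (about 1 N). The tool height matched the plate lying flat on the guides, to within about 1 mm.
- **Last check:** The plate's centre averaged (0.575, 0.097) m over the three cameras, against the pins' midpoint at (0.575–0.577, 0.095–0.098) m. The arm was clear and touching nothing.

**Weaker evidence:**
- **Box position:** The scene camera put the box about 3 mm from the expected home. The side camera disagreed by 12–15 mm, because its colour patch was skewed by the box's visible side. So home rests mainly on the force stall and on the plate fitting in front of the box.
- **Obstacles and bystanders:** I saw no contact with the beaker, jar or tub. I did not re-measure the marker, comb or tube rack at the end.

I viewed 12 pictures, the maximum allowed, so the last check was by image code only.

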